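# Seat a ceramic bar on the hidden stop of a length gauge

## Task

Pick up the long black ceramic bar and slide it, plain end first, into the channel of the steel length gauge until you feel it fully home against the stop hidden inside, then let go and leave it resting there. Press gently: the stop sits at a different depth each time and must not be shoved back out of its setting. Leave the two round covers and the jar as they are.

Things in the scene. Friction and masses are not known exactly. Their poses are not given: they have to be found in the camera images.
- bar: Loose black glazed ceramic bar, 150 long x 24 wide x 24 high, about 0.2 kg (varies), lying flat on the bench. Origin: centre of its underside; x along the bar towards its plain end, z up. Two flush brass screw heads mark its top near the other end (x = -66 and -50). Take it across its 24 mm width.
- bar_plain_end (a point): Centre of the bar's plain end face (x = +75, 12 above the underside). Axes as the bar's.
- gauge: Fixed length gauge: grey base plate (x -75 to 140, 90 wide, 12 thick) with a steel housing 130 long, 51 wide, top 67 above the bench, holding one 27 x 27 channel, open towards the robot, closed at the back. Origin: on the bench below the mouth; x runs along the channel, inward; z up. Channel floor 30 above the bench, centre line y = 0.
- gauge_mouth (a point): Centre of the channel mouth (gauge x = 0, 43.5 above the bench), axes as the gauge's. Sides and roof flare out over 11 mm in front of it (about 40 wide there). A lead-in rail 14 wide, its top level with the channel floor, runs from x = -72 to 0: the bar can be laid on it with fingers passing down both sides. With the bar home, 63 to 93 mm of it stick out of the mouth.
- feeler (a joint): Travel in m of the light sprung feeler on the hidden stop, along the channel: 0 untouched, 0.005 in (springs to 0.008 under a hard push). It yields to less than 0.5 N, too little to push the bar out again, then meets the solid stop; a bar that is home keeps it pressed in. The stop (feeler at 0.005) lies 57 to 87 mm behind the mouth, at a depth that differs each time and cannot be seen.
- stop_clutch (a joint): How far in m the stop itself has been shoved back from its setting: 0 at the start of every run. It stands firm up to about 14 N of push along the channel and slips back for good above that; sliding the bar takes about 1 to 3 N.
- rose_a: Loose round black glazed cover, 90 in diameter, 21 high, lying on the bench; origin: centre of its underside. To be left alone.
- rose_b: A second such cover. To be left alone.
- jar: Loose jar, 56 in diameter, 75 high, standing; origin: centre of its underside. To be left alone.
There are look-alikes about, which are no part of the job. Several things have the shape of the bar; the one meant has the colours described above.

How it is judged:
By the outcome, as a careful person would: the job done as asked, in the order asked, and still so for the second after the job is handed in, with the robot touching nothing.
It also fails if it takes over 46 s, if anything falls off the work surface, if the arm or the gripper's body presses on something with over 40 N, if the wrist force passes 120 N, or if a joint passes its speed limit or range.

## Robot

A 7-joint arm with a two-finger parallel gripper is mounted at the origin on the work surface. World frame = base frame: x ahead of the robot, y to its left, z up, the work surface at z = 0. Lengths are in m, angles in rad, forces in N, time in s.
With the tool pointing down it reaches from about 0.4 to 0.85 m from the base axis. Payload 4.4 kg.
Tool frame: the origin (TCP) lies between the finger pads; the fingertips stand arm.tip_extent ahead of it and the grasp point (between the pads) lies 11 mm behind it (arm.tip_extent is the distance from the TCP to the fingertips, in m); x points along the fingers, y is the direction in which the jaws open and shut, and the axes are right-handed (so a half turn about x gives the same grasp; the last joint's range is limited). The gripper opens to 94 mm and grips with 3 to 60 N. Pads are 16 mm wide; open, the fingers measure 119 mm over their backs; the gripper's body (75 mm by 177 mm) begins 78 mm behind the grasp point.
Start: joints at [1.22, 0.628, 0.038, 1.517, -0.027, 0.996, -0.02], TCP at [0.183, -0.624, 0.213] pointing down, gripper open.
Joint ranges: [-3.06, 3.06], [-0.37, 2.12], [-1.25, 1.32], [0.18, 2.47], [-1.1, 4.24], [0.23, 1.98], [-2.94, 2.94]. Speed limits (rad/s): [2.57, 2.57, 3.14, 3.14, 3.14, 3.14, 3.14].

## Interface

Orientations are given as a unit quaternion [x, y, z, w].
In Python, from plant import readout, eyes, close_job, arm gives the robot as it stands.
- The arm moves only by the tool jog_arm, never from a script. Its argument "deltas" is a list that holds one entry, the list of rows, each a list of 5 numbers: the finger opening in cm, from 0 to 9.4, then the shift along the tool's x, y, z in cm, then the turn about the tool's x in degrees. A call has 1 to 20 rows; each row is the pose to reach, as a shift and turn from the pose commanded when the call began, along the tool's axes at that moment; what a row does not reach only later rows make up. A row lasts 1/10 s, in which the tool goes at most 50 mm and 8.59 degrees, less where a joint would pass 70% of its speed; a pose out of reach is approached as far as the arm can. A call with a gripper value outside its range is refused whole. The fingers move at their own pace and stop on an object; the grip force is fixed at half the most. Time passes only in rows, so rows that repeat a pose let the fingers close. It gives the time, the measured TCP pose, the force and the opening at its end, in the units of the state.
- readout.get_state(): the state, without advancing time (a new reading comes with each control period).
- eyes.read_camera(name): name is "scene" or "side" or "wrist"; returns the picture (400x640x3 uint8, red, green, blue); there is no depth.
- eyes.calibration(name): a dict with "mtx" (3x3 intrinsics, pixels), "extrinsics" (4x4, takes a point from camera to world coordinates); the wrist camera has in their place "tool_from_camera" (4x4, takes a point from camera to tool coordinates, whose origin is the TCP and whose axes are the tool frame's). Camera axes: x right, y up, looking along -z (the intrinsics and any distortion apply to the point x, -y, -z); pixel columns grow to the right and rows downward; lengths in m; the calibration is good to about 2 mm. A picture is of the moment at which its call begins: read the wrist's pose just before it. calibration takes no time and is no camera call.
- close_job(): hands the job in, once; it reports no verdict.
Trained networks look in the newest picture that a camera, given by its name, has taken for a name from the list of things; names that differ only in an ending like _2 or _b are one class to them, and where a whole thing is asked for, a point or a joint stands for the part that bears it (a point fixed in the world has none). Each returns a list of dicts, best first, with "conf" (0 to 1); they miss things now and then, are a little off and sometimes report something else, mostly with a low value. They report only what shows in the picture. A call takes as long as a camera call. They do not tell look-alikes from the thing itself.
- eyes.search_frame(camera, target): "position" ([x, y, z] in m, in the coordinates of the camera as it stood for that picture, good to about 4 mm: the middle of the surface that is visible of it).
The state is a dict: "time": time; "qpos": joint angles; "qd": joint speeds; "tau": joint torques, N m; "eef_pos": TCP position; "orientation": TCP orientation; "wrist_force": force on the tool from outside, world axes, zero at the start; "wrist_torque": the same for the moment, N m; "width": opening from 0.0 (shut) to 1.0 (fully open).
Only numpy, scipy, OpenCV 4.12 (cv2) and the standard library are available. Lean on these libraries where they do the work, as an engineer would, in place of code of your own. Each camera call takes 0.05 s, during which the arm holds its last target. There are 200 camera calls.

## Working session

There is one attempt and no reset: what is moved stays moved. The work goes in short steps, Python scripts to look and compute and a tool call to move; the robot and the scene stay as the last step left them, time stands still between calls to the robot, and variables do not carry over. Pictures are saved under pics/ and viewed, about 8 in all and at most 12, crops included, and the job is handed in when it is done.

Besides the shell and the picture viewer there is one more tool, called after "Call:" as name(argument=value, ...) on one line, values as JSON. jog_arm: Moves the arm, as the interface text tells. Its arguments: {"type":"object","properties":{"deltas":{"type":"array","items":{"type":"array","items":{"type":"array","items":{"type":"number"}}}}},"required":["deltas"]}

```bash
mkdir -p pics; ls
cat > h.py <<'E'
from plant import readout, eyes, close_job, arm
import numpy as np, cv2
from scipy.spatial.transform import Rotation as R
def snap(n,f=None):
    s=readout.get_state(); im=eyes.read_camera(n)
    if f: cv2.imwrite('pics/'+f,im[:,:,::-1])
    return s,im
def Tcam(n,s=None):
    c=eyes.calibration(n)
    if n!='wrist': return np.array(c['mtx']),np.array(c['extrinsics'])
    T=np.eye(4);T[:3,:3]=R.from_quat(s['orientation']).as_matrix();T[:3,3]=s['eef_pos']
    return np.array(c['mtx']),T@np.array(c['tool_from_camera'])
def pix2w(n,uv,z,s=None):
    K,T=Tcam(n,s); out=[]
    for u,v in uv:
        d=np.linalg.solve(K,[u,v,1]); d=T[:3,:3]@[d[0],-d[1],-d[2]]
        out.append(T[:3,3]+d*(z-T[2,3])/d[2])
    return np.array(out)
def w2pix(n,P,s=None):
    K,T=Tcam(n,s); q=(np.atleast_2d(P)-T[:3,3])@T[:3,:3]; q=q*[1,-1,-1]; q=q@K.T
    return q[:,:2]/q[:,2:]
def find(n,t,s=None):
    K,T=Tcam(n,s)
    return [(round(d['conf'],2),(T[:3,:3]@np.array(d['position'])+T[:3,3]).round(4)) for d in eyes.search_frame(n,t)]
E
python3 - <<'E'
from h import *
np.set_printoptions(suppress=True,precision=4)
print(eyes.calibration('scene'),eyes.calibration('wrist').keys(), arm.tip_extent)
a=snap('scene','a.png');b=snap('side','b.png')
for n in('scene','side'):
  for t in('bar','gauge','rose_a','jar'): print(n,t,find(n,t))
s=readout.get_state();print(s['eef_pos'],R.from_quat(s['orientation']).as_matrix(),s['time'])
E
```

```text
pics
{'mtx': array([[459.9541,   0.    , 317.2596],
       [  0.    , 459.9541, 199.6908],
       [  0.    ,   0.    ,   1.    ]]), 'extrinsics': array([[ 0.831 , -0.4824,  0.2769,  0.7997],
       [ 0.5561,  0.7105, -0.4313, -0.2942],
       [ 0.0114,  0.5124,  0.8587,  0.7858],
       [ 0.    ,  0.    ,  0.    ,  1.    ]])} dict_keys(['mtx', 'tool_from_camera']) 0.008
scene bar [(0.92, array([0.6134, 0.1762, 0.0237])), (0.83, array([0.6715, 0.3364, 0.0275])), (0.62, array([0.4044, 0.1478, 0.0268]))]
scene gauge [(0.65, array([ 0.6233, -0.201 ,  0.0455]))]
scene rose_a [(0.84, array([ 0.5894, -0.0109,  0.0151])), (0.8, array([ 0.4558, -0.0224,  0.0179]))]
scene jar [(0.68, array([0.7172, 0.0036, 0.0748]))]
side bar [(0.97, array([0.6137, 0.1864, 0.02  ])), (0.61, array([0.6625, 0.3675, 0.0232])), (0.57, array([0.4128, 0.1708, 0.0243]))]
side gauge [(0.71, array([ 0.6227, -0.1711,  0.034 ]))]
side rose_a [(0.74, array([ 0.4555, -0.004 ,  0.0138])), (0.58, array([0.5831, 0.0081, 0.0116]))]
side jar [(0.89, array([0.7096, 0.0339, 0.0478]))]
[ 0.1826 -0.6238  0.2134] [[ 0.      0.2809 -0.9597]
 [ 0.0001 -0.9597 -0.2809]
 [-1.     -0.0001 -0.    ]] 0.5
```

View pics/a.png

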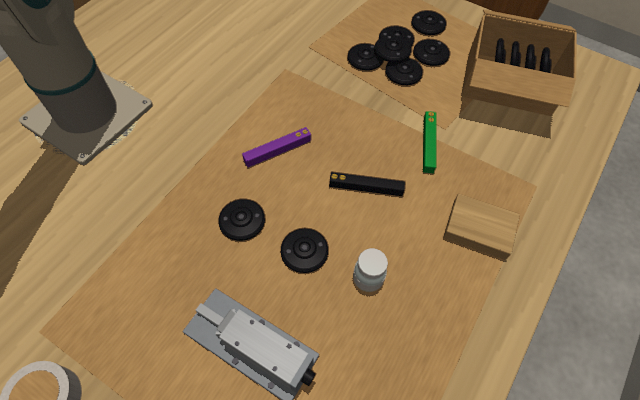

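View pics/b.png

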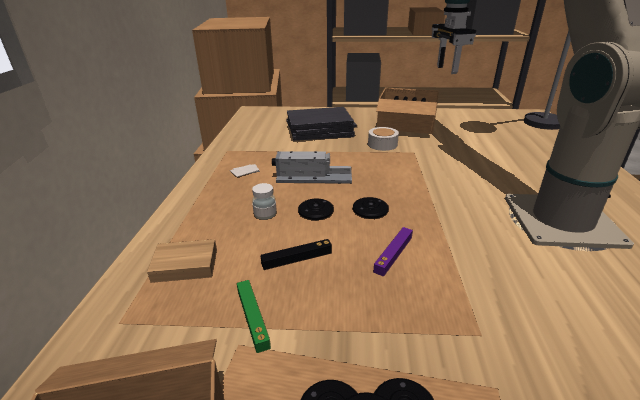

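The scene view shows the black bar from (331,180), the brass end, to (405,187), the plain end. The gauge mouth faces the robot, with the rail at (200,310). Next I'll crop in for corners.

Run:
```python
from h import *
im=cv2.imread('pics/a.png')
a=cv2.resize(im[160:210,315:425],None,fx=7,fy=7,interpolation=cv2.INTER_CUBIC)
b=cv2.resize(im[280:400,175:335],None,fx=5,fy=5,interpolation=cv2.INTER_CUBIC)
cv2.imwrite('pics/c1.png',a);cv2.imwrite('pics/c2.png',b)
```

```text
(no output)
```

View pics/c2.png

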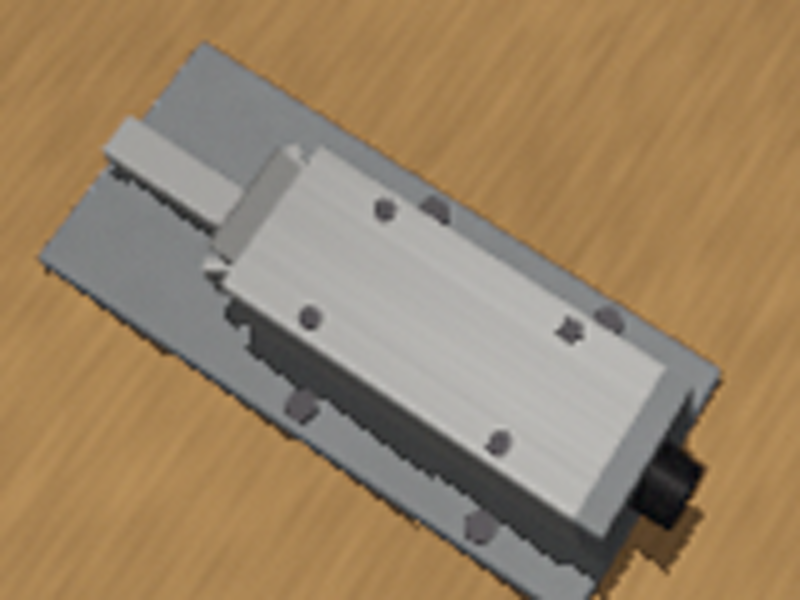

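View pics/c1.png

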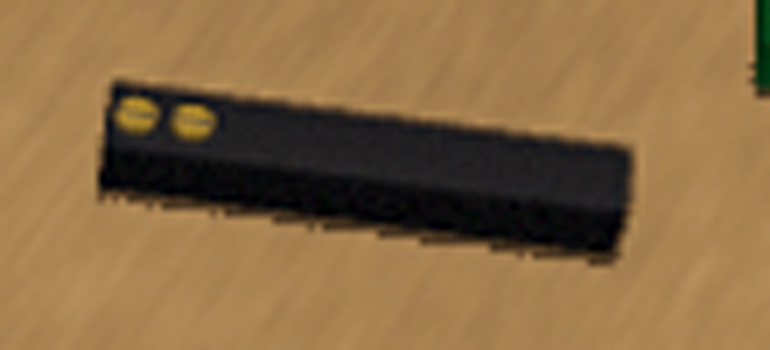

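Run:
```python
from h import *
np.set_printoptions(suppress=True,precision=4)
m=lambda p,f,o:(np.array(p)+.5)/f-.5+o
def fit(model,meas): # planar rigid fit
    A=np.array(model)*1.;B=np.array(meas)[:,:2]
    a=A-A.mean(0);b=B-B.mean(0);th=np.arctan2((a[:,0]*b[:,1]-a[:,1]*b[:,0]).sum(),(a*b).sum())
    Rm=np.array([[np.cos(th),-np.sin(th)],[np.sin(th),np.cos(th)]]);t=B.mean(0)-Rm@A.mean(0)
    return t,np.degrees(th),((B-(A@Rm.T+t))*1e3).round(1).tolist()
bc=m([(112,82),(632,147),(622,210),(105,152),(137,115),(193,121)],7,[315,160])
print('bar',fit(np.array([(-75,12),(75,12),(75,-12),(-75,-12),(-66,0),(-50,0)])/1e3,pix2w('scene',bc,.024)))
pl=m([(205,42),(720,375),(42,258)],5,[175,280]);ra=m([(130,117),(105,152)],5,[175,280]);ho=m([(322,147),(665,370),(580,518),(225,285)],5,[175,280])
W=np.vstack([pix2w('scene',pl,.012),pix2w('scene',ra,.03)])
print('gauge',fit(np.array([(-75,45),(140,45),(-75,-45),(-72,7),(-72,-7)])/1e3,W))
print(pix2w('scene',ho,.067),pix2w('scene',ra,.03))
```

```text
bar (array([0.6109, 0.1807]), np.float64(25.764824474429677), [[1.1, -0.5], [-0.0, -1.5], [-2.8, -0.1], [2.1, -0.0], [-0.1, 0.9], [-0.3, 1.2]])
gauge (array([ 0.5789, -0.1976]), np.float64(1.8141821557984557), [[0.5, -0.5], [-1.7, -0.7], [1.6, 1.3], [-0.5, -0.2], [0.1, 0.1]])
[[ 0.5775 -0.1714  0.067 ]
 [ 0.707  -0.1673  0.067 ]
 [ 0.7101 -0.2161  0.067 ]
 [ 0.58   -0.2221  0.067 ]] [[ 0.5062 -0.1931  0.03  ]
 [ 0.5072 -0.2069  0.03  ]]
```

```bash
cat >> h.py <<'E'
def delta(P,baryaw):
    s=readout.get_state(); Rm=R.from_quat(s['orientation']).as_matrix()
    d=Rm.T@(np.array(P)-s['eef_pos'])*100
    y=np.degrees(np.arctan2(Rm[1,1],Rm[0,1])); t=-((baryaw-90)-y)
    print('t',round(s['time'],2),'pos',np.round(s['eef_pos'],4),'yaw(bar)',round(y+90,2),'tilt',Rm[:,0].round(4),'F',np.round(s['wrist_force'],2),'w',round(s['width']*94,1),'delta',d.round(2),'turn',round((t+180)%360-180,2))
E
python3 -c "
from h import *
print(np.round(eyes.calibration('wrist')['tool_from_camera'],3))
delta([.611,.181,.18],25.8)"
```

```text
[[ 0.     0.244 -0.97  -0.17 ]
 [ 1.     0.     0.    -0.001]
 [ 0.    -0.97  -0.244 -0.071]
 [ 0.     0.     0.     1.   ]]
t 0.5 pos [ 0.1826 -0.6238  0.2134] yaw(bar) 16.31 tilt [ 0.e+00  1.e-04 -1.e+00] F [-0.75  0.57  0.7 ] w 94.1 delta [  3.35 -65.21 -63.72] turn -9.49
```

Call:
jog_arm(deltas=[[[9.4,0.5,-5,-5,-1],[9.4,1,-10,-10,-3],[9.4,1.5,-14,-13.5,-5],[9.4,2,-18,-17.5,-7],[9.4,2.5,-22,-21.5,-9.5],[9.4,3,-26,-25.3,-9.5],[9.4,3.3,-30,-29.3,-9.5],[9.4,3.3,-34,-33,-9.5],[9.4,3.3,-38,-37,-9.5],[9.4,3.3,-42,-41,-9.5],[9.4,3.3,-46,-45,-9.5],[9.4,3.3,-50,-49,-9.5],[9.4,3.3,-54,-53,-9.5],[9.4,3.3,-58,-57,-9.5],[9.4,3.3,-61,-60,-9.5],[9.4,3.3,-63.5,-62.5,-9.5],[9.4,3.3,-65.2,-63.7,-9.5],[9.4,3.3,-65.2,-63.7,-9.5],[9.4,3.3,-65.2,-63.7,-9.5],[9.4,3.3,-65.2,-63.7,-9.5]]])

```text
time: 2.5
eef_pos: [0.6109, 0.1838, 0.18]
orientation: [0.689, 0.16, -0.689, 0.159]
wrist_force: [-0.3, -0.8, 0.4]
width: 0.997
```

Run:
```python
from h import *
s,im=snap('wrist','w1.png')
c=np.radians(25.76);C=np.array([.6109,.1807,.024]);e=np.array([np.cos(c),np.sin(c),0]);n=np.array([-e[1],e[0],0])
print([w2pix('wrist',C+a*e+b*n,s).round(0).tolist() for a,b in((-.075,.012),(.075,.012),(.075,-.012),(-.075,-.012))])
print(find('wrist','bar',s))
delta([.611,.181,.18],25.8)
```

```text
[[[313.0, 252.0]], [[313.0, 114.0]], [[337.0, 114.0]], [[334.0, 252.0]]]
[(0.87, array([0.6187, 0.1841, 0.0198])), (0.85, array([0.4079, 0.1384, 0.0233])), (0.84, array([0.6648, 0.3487, 0.0205]))]
t 2.6 pos [0.6102 0.1788 0.1802] yaw(bar) 25.74 tilt [-0.0011 -0.002  -1.    ] F [-0.21 -0.5  -0.24] w 94.0 delta [ 0.02 -0.17 -0.17] turn -0.06
```

View pics/w1.png

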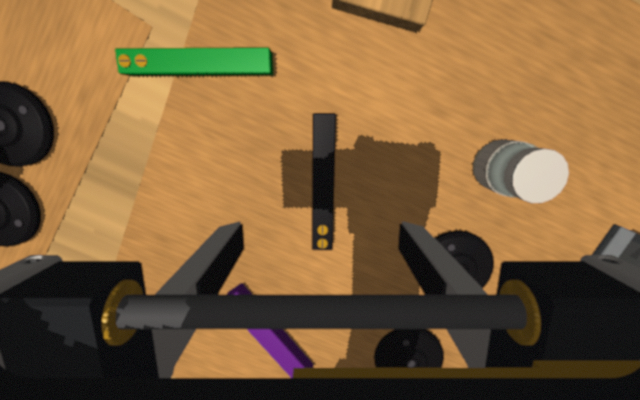

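Call:
jog_arm(deltas=[[[9.4,3,0,0.5,0],[9.4,7,0,0.5,0],[9.4,11,0,0.5,0],[9.4,14,0,0.5,0],[9.4,16,0,0.5,0],[9.4,16.9,0,0.5,0],[9.4,16.9,0,0.5,0],[9.4,16.9,0,0.5,0],[9.4,16.9,0,0.5,0],[9.4,16.9,0,0.5,0],[5,16.9,0,0.5,0],[3.5,16.9,0,0.5,0],[2,16.9,0,0.5,0],[1,16.9,0,0.5,0],[1,16.9,0,0.5,0],[1,16.9,0,0.5,0],[1,16.9,0,0.5,0],[1,16.9,0,0.5,0],[1,16.9,0,0.5,0],[1,16.9,0,0.5,0]]])

```text
time: 4.6
eef_pos: [0.6063, 0.1788, 0.0115]
orientation: [-0.689, -0.158, 0.689, -0.158]
wrist_force: [-1.4, 0.0, -0.2]
width: 0.254
```

Call:
jog_arm(deltas=[[[1,-1,0,0,0],[1,-3,0,0,0],[1,-6,0,0,0],[1,-9,0,0,0],[1,-12,0,0,0],[1,-14,0,0,0],[1,-14,0,0,0],[1,-14,0,0,0]]])

```text
time: 5.4
eef_pos: [0.606, 0.1786, 0.1515]
orientation: [-0.689, -0.158, 0.689, -0.158]
wrist_force: [-0.2, -0.1, -2.5]
width: 0.251
```

Run:
```python
from h import *
delta([.479,-.2008,.151],1.8)
```

```text
t 5.4 pos [0.606  0.1786 0.1515] yaw(bar) 25.82 tilt [-1.e-04 -1.e-04 -1.e+00] F [-0.22 -0.09 -2.45] w 23.6 delta [ 0.05 28.62 27.95] turn 24.02
```

Call:
jog_arm(deltas=[[[1,0,1,1,1],[1,0,3.5,3.4,3],[1,0,6.5,6.3,6],[1,0,9.5,9.3,9],[1,0,12.5,12.2,12],[1,0,15.5,15.1,15],[1,0,18.5,18.1,18],[1,0,21.5,21,21],[1,0,24.5,24,23],[1,0,27,26.5,24],[1,0,28.2,27.6,24],[1,0,28.6,28,24],[1,0,28.6,28,24],[1,0,28.6,28,24],[1,0,28.6,28,24],[1,0,28.6,28,24]]])

```text
time: 7.0
eef_pos: [0.4793, -0.1994, 0.1514]
orientation: [0.707, 0.012, -0.707, 0.012]
wrist_force: [0.5, -0.1, -1.9]
width: 0.252
```

Run:
```python
from h import *
np.set_printoptions(suppress=True,precision=1)
s,im=snap('wrist','w2.png'); snap('scene','s2.png')
delta([.479,-.2008,.045],1.8)
c=np.radians(1.81);C=np.array([.5789,-.1976,0]);e=np.array([np.cos(c),np.sin(c),0]);n=np.array([-e[1],e[0],0])
M=[(-.072,.007,.03),(-.072,-.007,.03),(0,.0255,.067),(.13,.0255,.067),(.13,-.0255,.067),(0,-.0255,.067)]
print([w2pix('wrist',C+a*e+b*n+[0,0,h],s).round(0).tolist() for a,b,h in M])
```

```text
t 7.1 pos [ 0.5 -0.2  0.2] yaw(bar) 1.9 tilt [ 0.  0. -1.] F [-0.3 -0.3 -1.4] w 23.8 delta [10.7  0.1  0. ] turn 0.1
[[[316.0, 164.0]], [[331.0, 164.0]], [[291.0, 78.0]], [[287.0, -131.0]], [[364.0, -131.0]], [[358.0, 78.0]]]
```

View pics/w2.png

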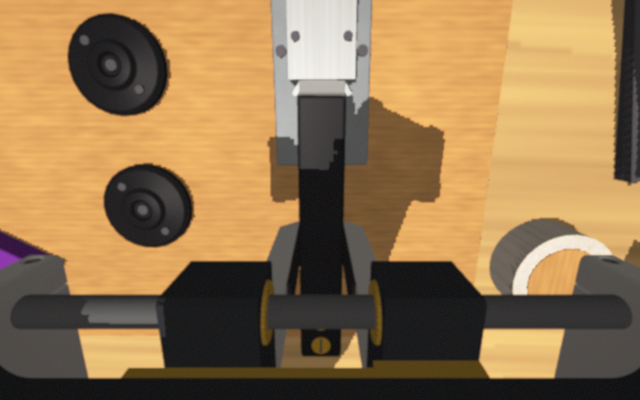

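The wrist view shows the bar held centred (u≈299–345), in line with the housing (u≈289–356 near row 78). I'll measure the lateral offset precisely from edge profiles.

Run:
```python
from h import *
np.set_printoptions(suppress=True,precision=4,linewidth=150)
im=cv2.imread('pics/w2.png'); g=cv2.cvtColor(im,cv2.COLOR_BGR2GRAY).astype(float)
s=readout.get_state(); Rm=R.from_quat(s['orientation']).as_matrix(); n=Rm[:,1]
def edges(rows,lo,hi,z):
    out=[]
    for r in rows:
        d=np.abs(np.gradient(cv2.GaussianBlur(g[r-1:r+2].mean(0)[None],(5,1),0)[0]))
        L=lo[0]+np.argmax(d[lo[0]:lo[1]]);H=hi[0]+np.argmax(d[hi[0]:hi[1]])
        w=pix2w('wrist',[(L,r),(H,r)],z,s); t=(w-s['eef_pos'])@Rm
        out.append((r,L,H,t[:,1]*1e3,t[:,1].mean()*1e3,w.mean(0)[0]))
    for o in out: print(*o)
print('housing top');edges([10,22,64,72],(280,295),(348,362),.067)
print('plate');edges([20,40,100,120],(262,282),(362,376),.012)
print('bar top z');edges([110,125,190,210],(292,305),(338,350),.151+.0125)
```

```text
housing top
10 286 356 [-26.3258  24.525 ] -0.9003937138674072 0.6250101466193413
22 286 356 [-26.5404  24.7385] -0.9009596003745624 0.6171184094336737
64 287 355 [-26.5662  24.7604] -0.9029131437958259 0.5884189056666285
72 288 355 [-25.9566  24.9093] -0.523669792675525 0.582766018955631
plate
20 270 372 [-46.2683  44.4721] -0.8981034676587146 0.633166073147924
40 271 371 [-46.012   44.2137] -0.8991601485320716 0.6168527399598084
100 276 366 [-43.3121  41.5078] -0.9021563938385706 0.5650062926220726
120 277 369 [-42.9958  45.015 ] 1.0095778688229486 0.5467452836460556
bar top z
110 297 346 [-12.5459  11.2063] -0.6697885083772501 0.5531786175113456
125 297 345 [-12.6784  10.8531] -0.9126287124234765 0.5460753047498497
190 298 343 [-12.7734  10.4281] -1.1726286151780667 0.5133635972012639
210 299 343 [-12.4419  10.6108] -0.9155574519516341 0.5026182011090881
```

Call:
jog_arm(deltas=[[[1,2,0,0.5,0],[1,5,0,0.5,0],[1,8,0,0.5,0],[1,10,0,0.5,0],[1,10.7,0,0.5,0],[1,10.7,0,0.5,0],[1,10.7,0,0.5,0],[1,10.7,0,0.5,0]]])

```text
time: 7.9
eef_pos: [0.4748, -0.2012, 0.0456]
orientation: [0.708, 0.011, -0.706, 0.012]
wrist_force: [0.1, 1.3, -1.6]
width: 0.251
```

Run:
```python
from h import *
delta([.479,-.2008,.0433],1.8)
s,im=snap('side','d.png'); cv2.imwrite('pics/d1.png',cv2.resize(im[130:205,260:420,::-1],None,fx=5,fy=5,interpolation=cv2.INTER_CUBIC))
```

```text
t 7.9 pos [ 0.4748 -0.2012  0.0456] yaw(bar) 1.82 tilt [ 2.2e-03 -8.0e-04 -1.0e+00] F [ 0.13  1.33 -1.57] w 23.6 delta [ 0.23 -0.02 -0.42] turn 0.02
```

View pics/d1.png

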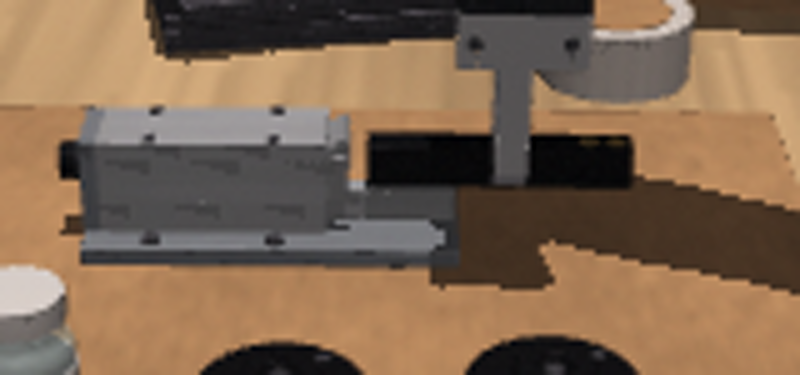

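The side view shows the bar level and just short of the mouth. I'll advance slowly.

Call:
jog_arm(deltas=[[[1,0.07,0,0,0],[1,0.07,0,-0.3,0],[1,0.07,0,-0.7,0],[1,0.07,0,-1.1,0],[1,0.07,0,-1.4,0],[1,0.07,0,-1.7,0],[1,0.07,0,-2.0,0],[1,0.07,0,-2.3,0],[1,0.07,0,-2.6,0],[1,0.07,0,-2.9,0],[1,0.07,0,-3.2,0],[1,0.07,0,-3.5,0],[1,0.07,0,-3.5,0]]])

```text
time: 9.25
eef_pos: [0.5094, -0.1997, 0.0438]
orientation: [0.707, 0.011, -0.707, 0.011]
wrist_force: [-0.5, 0.9, -1.4]
width: 0.252
```

```bash
python3 -c "
from h import *
delta([.509,-.2,.0433],1.8)"
```

```text
t 9.25 pos [ 0.5094 -0.1997  0.0438] yaw(bar) 1.84 tilt [ 6.e-04 -1.e-04 -1.e+00] F [-0.45  0.87 -1.37] w 23.7 delta [0.05 0.03 0.04] turn 0.04
```

Call:
jog_arm(deltas=[[[1,0,0,-0.3,0],[1,0,0,-0.7,0],[1,0,0,-1.1,0],[1,0,0,-1.5,0],[1,0,0,-1.9,0],[1,0,0,-2.3,0],[1,0,0,-2.5,0],[1,0,0,-2.5,0],[1,0,0,-2.5,0]]])

```text
time: 10.15
eef_pos: [0.5336, -0.1989, 0.0437]
orientation: [-0.707, -0.011, 0.707, -0.011]
wrist_force: [0.4, 1.0, -1.6]
width: 0.254
```

Call:
jog_arm(deltas=[[[1,0.1,0,0,0],[1,0.15,0,0,0],[1,0.15,0,0,0],[4,0.15,0,0,0],[4,0.15,0,0,0],[4,0.15,0,0,0],[4,0.3,0,1,0],[4,0.6,0,2.2,0],[4,1,0,3.4,0],[4,1,0,3.8,0],[4,1,0,3.8,0],[4,1,0,3.8,0],[1,1,0,3.8,0],[1,1,0,3.8,0],[1,1,0,3.8,0],[1,1,0,3.8,0],[1,1,0,3.8,0],[1,1,0,3.8,0]]])

```text
time: 11.95
eef_pos: [0.4963, -0.2001, 0.0339]
orientation: [0.707, 0.011, -0.707, 0.011]
wrist_force: [1.5, -0.5, -0.2]
width: 0.253
```

Run:
```python
from h import *
delta([.534,-.2,.0433],1.8)
s,im=snap('side','e.png'); cv2.imwrite('pics/e1.png',cv2.resize(im[130:205,260:420,::-1],None,fx=5,fy=5,interpolation=cv2.INTER_CUBIC))
```

```text
t 11.95 pos [ 0.4963 -0.2001  0.0339] yaw(bar) 1.82 tilt [ 8.e-04 -1.e-04 -1.e+00] F [ 1.51 -0.46 -0.17] w 23.8 delta [-0.94  0.11 -3.77] turn 0.02
```

View pics/e1.png

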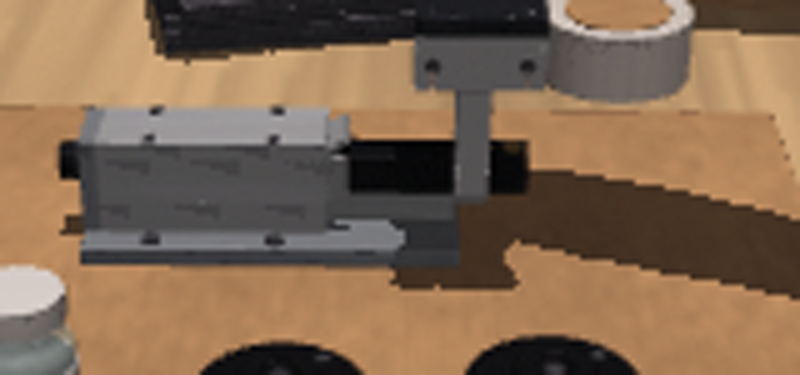

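The side view shows the bar in the channel, resting on the rail and gripped near its rear end. I'll advance to just short of the earliest possible stop.

Call:
jog_arm(deltas=[[[1,0,0,-0.2,0],[1,0,0,-0.5,0],[1,0,0,-0.8,0],[1,0,0,-1.1,0],[1,0,0,-1.4,0],[1,0,0,-1.6,0],[1,0,0,-1.6,0],[1,0,0,-1.6,0]]])

```text
time: 12.8
eef_pos: [0.5081, -0.1998, 0.0338]
orientation: [-0.705, -0.011, 0.709, -0.01]
wrist_force: [-7.0, 0.1, 7.8]
width: 0.251
```

```bash
python3 -c "
from h import *
delta([.5,-.2,.0333],1.8)
s=readout.get_state();print(s['tau'],s['wrist_torque'])"
```

```text
t 12.8 pos [ 0.5081 -0.1998  0.0338] yaw(bar) 1.76 tilt [-6.4e-03  9.0e-04 -1.0e+00] F [-7.04  0.05  7.85] w 23.6 delta [ 0.06 -0.    0.81] turn -0.04
[-1.26892816e+00 -4.89257491e+01  9.49774316e-03 -1.24385297e+01
 -3.60771837e-01 -1.94120161e+00 -4.95398112e-03] [ 0.01692735  1.27385794 -0.00330938]
```

Call:
jog_arm(deltas=[[[1,0,0,-0.1,0],[1,0,0,-0.1,0],[1,0,0,-0.1,0]]])

```text
time: 13.1
eef_pos: [0.5081, -0.1998, 0.0338]
orientation: [-0.704, -0.011, 0.71, -0.01]
wrist_force: [-8.1, -0.4, 9.2]
width: 0.252
```

It was blocked early. The upward force says the soft arm is pitching the nose down onto the floor and jamming it. The estimated depth of about 48 mm is too shallow to be the stop. I'll back off the command and check the force.

Call:
jog_arm(deltas=[[[1,0,0,0.3,0],[1,0,0,0.6,0],[1,0,0,0.6,0]]])

```text
time: 13.4
eef_pos: [0.5068, -0.1999, 0.0338]
orientation: [0.707, 0.011, -0.707, 0.011]
wrist_force: [0.2, -0.8, 1.5]
width: 0.255
```

Run:
```python
from h import *
delta([.508,-.1998,.0333],1.8)
s,im=snap('side','f.png'); cv2.imwrite('pics/f1.png',cv2.resize(im[130:205,260:420,::-1],None,fx=5,fy=5,interpolation=cv2.INTER_CUBIC))
```

```text
t 13.4 pos [ 0.5068 -0.1999  0.0338] yaw(bar) 1.81 tilt [ 2.e-04 -1.e-04 -1.e+00] F [ 0.17 -0.84  1.49] w 23.9 delta [ 0.05 -0.   -0.12] turn 0.01
```

View pics/f1.png

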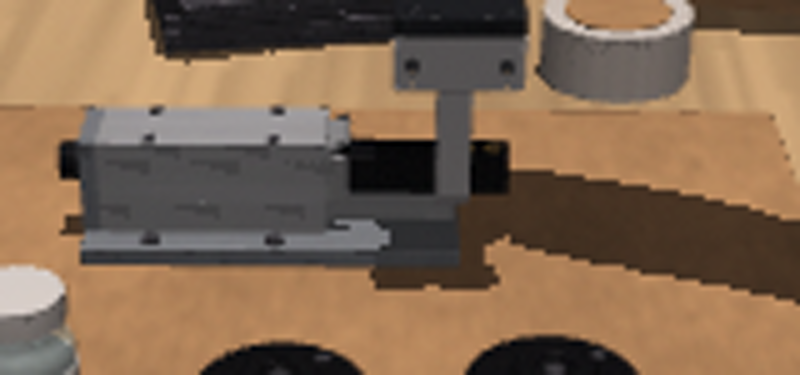

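Run:
```python
from h import *
K,T=Tcam('side')
c=np.radians(1.81);C=np.array([.5789,-.1976,0]);e=np.array([np.cos(c),np.sin(c),0]);n=np.array([-e[1],e[0],0])
def onplane(x,y,off):
    u,v=(x+.5)/5-.5+260,(y+.5)/5-.5+130
    d=np.linalg.solve(K,[u,v,1]);d=T[:3,:3]@[d[0],-d[1],-d[2]];o=T[:3,3]-C
    P=o+d*((off-o@n)/(d@n)); return (P@e*1e3).round(1),(P[2]*1e3).round(1)
print('bar rear',onplane(509,145,.012),onplane(508,193,.012))
print('bar at mouth bottom',onplane(349,193,.012))
print('housing rear',onplane(82,145,.0255),'front',onplane(330,147,.0255),onplane(328,232,.0255),'flare',onplane(349,118,.0255))
print('plate front',onplane(459,265,.045),'rear',onplane(80,265,.045),'rail',onplane(456,196,.007))
```

```text
bar rear (np.float64(-104.7), np.float64(60.9)) (np.float64(-105.4), np.float64(31.0))
bar at mouth bottom (np.float64(-15.0), np.float64(30.0))
housing rear (np.float64(134.2), np.float64(64.9)) front (np.float64(-4.9), np.float64(65.0)) (np.float64(-3.4), np.float64(11.8)) flare (np.float64(-15.4), np.float64(82.7))
plate front (np.float64(-77.8), np.float64(2.0)) rear (np.float64(137.2), np.float64(-0.9)) rail (np.float64(-76.1), np.float64(26.3))
```

Depth is about 48 mm, so it isn't the stop. I'll release and instead push the rear end face with closed fingers, which keeps the arm's pitching out of the bar.

Call:
jog_arm(deltas=[[[4,0,0,0,0],[4,0,0,0,0],[4,0,0,0,0],[4,0,0,1,0],[4,0,0,2.5,0],[4,0,0,4,0],[4,0,0,5.3,0],[4,0,0,5.8,0],[0,0,0,5.8,0],[0,0,0,5.8,0],[0,0,0,5.8,0],[0,0,0,5.8,0],[0,0,0,5.8,0],[0,0,0,5.8,0]]])

```text
time: 14.85
eef_pos: [0.449, -0.2016, 0.0338]
orientation: [0.707, 0.011, -0.707, 0.011]
wrist_force: [0.2, -0.2, -0.6]
width: 0.007
```

Run:
```python
from h import *
delta([.47,-.2,.0333],1.8)
s,im=snap('side','g.png'); 
d=cv2.absdiff(im[:,:,::-1],cv2.imread('pics/f.png'));print(d[160:170,330:362].sum(2).max(0))
cv2.imwrite('pics/g1.png',cv2.resize(im[130:205,260:420,::-1],None,fx=5,fy=5,interpolation=cv2.INTER_CUBIC))
```

```text
t 14.85 pos [ 0.449  -0.2016  0.0338] yaw(bar) 1.83 tilt [ 2.e-04 -0.e+00 -1.e+00] F [ 0.18 -0.24 -0.59] w 0.7 delta [ 0.05 -0.09 -2.1 ] turn 0.03
[  5   6   4  10  16  39  40  40  44  56  57  59  66  58  62  66  41 174
 220 225 225 222 226 219  31  61   8   8  28   5   6  86]
```

View pics/g1.png

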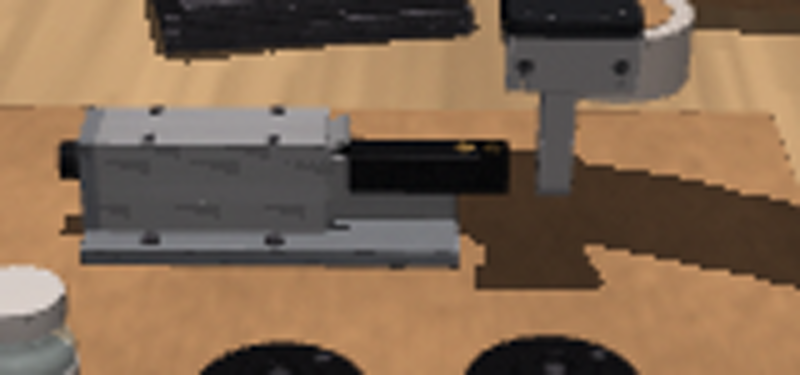

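Call:
jog_arm(deltas=[[[0,-0.6,0,0,0],[0,-1,0,0,0],[0,-1,0,-0.5,0],[0,-1,0,-1.0,0],[0,-1,0,-1.4,0],[0,-1,0,-1.6,0],[0,-1,0,-1.8,0],[0,-1,0,-2.0,0],[0,-1,0,-2.2,0],[0,-1,0,-2.3,0],[0,-1,0,-2.3,0]]])

```text
time: 16.0
eef_pos: [0.4725, -0.2009, 0.0438]
orientation: [0.707, 0.011, -0.707, 0.011]
wrist_force: [0.3, -0.5, 0.2]
width: 0.004
```

```bash
cat > r.py <<'E'
from h import *
a=cv2.cvtColor(cv2.imread('pics/g.png'),cv2.COLOR_BGR2GRAY)
s,im=snap('side','cur.png'); g=cv2.cvtColor(im,cv2.COLOR_RGB2GRAY).astype(int)
delta([.5,-.2,.0433],1.8)
print(g[162,335:376].tolist())
E
python3 r.py
```

```text
t 16.05 pos [ 0.4725 -0.2009  0.0438] yaw(bar) 1.83 tilt [ 1.e-03 -2.e-04 -1.e+00] F [ 0.43 -0.12  0.17] w 0.5 delta [ 0.05 -0.   -2.75] turn 0.03
[11, 9, 8, 10, 10, 10, 10, 11, 9, 9, 10, 8, 8, 8, 7, 8, 9, 8, 9, 8, 9, 8, 9, 14, 44, 84, 84, 83, 83, 83, 81, 57, 55, 67, 141, 140, 143, 144, 146, 143, 140]
```

Call:
jog_arm(deltas=[[[0,0,0,-0.1,0],[0,0,0,-0.2,0],[0,0,0,-0.3,0],[0,0,0,-0.4,0],[0,0,0,-0.4,0]]])

```text
time: 16.55
eef_pos: [0.4764, -0.2008, 0.0438]
orientation: [0.707, 0.011, -0.707, 0.011]
wrist_force: [-1.3, -0.0, 1.8]
width: 0.007
```

Call:
jog_arm(deltas=[[[0,0,0,-0.1,0],[0,0,0,-0.2,0],[0,0,0,-0.3,0],[0,0,0,-0.3,0]]])

```text
time: 16.95
eef_pos: [0.4797, -0.2007, 0.0438]
orientation: [0.708, 0.011, -0.707, 0.011]
wrist_force: [-1.3, -0.5, 1.8]
width: 0.004
```

Call:
jog_arm(deltas=[[[0,0,0,-0.1,0],[0,0,0,-0.2,0],[0,0,0,-0.3,0],[0,0,0,-0.3,0]]])

```text
time: 17.35
eef_pos: [0.4827, -0.2006, 0.0438]
orientation: [0.708, 0.011, -0.707, 0.011]
wrist_force: [-1.0, -0.7, 0.1]
width: 0.005
```

Call:
jog_arm(deltas=[[[0,0,0,-0.1,0],[0,0,0,-0.2,0],[0,0,0,-0.3,0],[0,0,0,-0.3,0]]])

```text
time: 17.75
eef_pos: [0.4857, -0.2005, 0.0438]
orientation: [0.708, 0.011, -0.707, 0.011]
wrist_force: [-0.5, -0.1, 0.2]
width: 0.003
```

Call:
jog_arm(deltas=[[[0,0,0,-0.1,0],[0,0,0,-0.2,0],[0,0,0,-0.3,0],[0,0,0,-0.3,0]]])

```text
time: 18.15
eef_pos: [0.4886, -0.2004, 0.0438]
orientation: [0.707, 0.011, -0.707, 0.011]
wrist_force: [-1.1, -0.0, -0.1]
width: 0.007
```

Call:
jog_arm(deltas=[[[0,0,0,-0.1,0],[0,0,0,-0.2,0],[0,0,0,-0.3,0],[0,0,0,-0.3,0]]])

```text
time: 18.55
eef_pos: [0.4915, -0.2003, 0.0438]
orientation: [0.707, 0.011, -0.707, 0.011]
wrist_force: [-0.9, 0.1, 0.3]
width: 0.008
```

Call:
jog_arm(deltas=[[[0,0,0,-0.1,0],[0,0,0,-0.2,0],[0,0,0,-0.3,0],[0,0,0,-0.3,0]]])

```text
time: 18.95
eef_pos: [0.4936, -0.2002, 0.0438]
orientation: [-0.707, -0.011, 0.707, -0.011]
wrist_force: [-3.6, -1.1, 3.0]
width: 0.005
```

Call:
jog_arm(deltas=[[[0,0,0,-0.1,0],[0,0,0,-0.15,0],[0,0,0,-0.15,0],[0,0,0,-0.15,0]]])

```text
time: 19.35
eef_pos: [0.4935, -0.2002, 0.0437]
orientation: [-0.706, -0.011, 0.708, -0.011]
wrist_force: [-7.7, -0.3, 5.6]
width: 0.006
```

```bash
python3 r.py
```

```text
t 19.4 pos [ 0.4936 -0.2002  0.0437] yaw(bar) 1.79 tilt [-3.e-03  5.e-04 -1.e+00] F [-6.41  0.17  5.93] w 0.5 delta [ 0.04  0.   -0.64] turn -0.01
[10, 8, 9, 10, 9, 9, 8, 9, 8, 10, 8, 9, 9, 9, 8, 8, 25, 87, 83, 83, 83, 83, 82, 74, 55, 55, 68, 141, 141, 141, 142, 142, 143, 140, 141, 139, 141, 144, 144, 143, 140]
```

Firm at 7 N with no motion, at a depth of about 73 mm, which is within the allowed range. I'll back off and push again at a different height, to rule out a jam.

Call:
jog_arm(deltas=[[[0,0,0,0.3,0],[0,0,0,1.2,0],[0,-0.5,0,1.2,0],[0,-0.5,0,1.2,0],[0,-0.5,0,0.8,0],[0,-0.5,0,0.5,0],[0,-0.5,0,0.3,0],[0,-0.5,0,0.2,0],[0,-0.5,0,0.1,0],[0,-0.5,0,0,0],[0,-0.5,0,0,0],[0,-0.5,0,0,0]]])

```text
time: 20.6
eef_pos: [0.4935, -0.2001, 0.0486]
orientation: [-0.706, -0.011, 0.708, -0.011]
wrist_force: [-5.7, 0.3, 4.9]
width: 0.004
```

```bash
python3 r.py
```

```text
t 20.65 pos [ 0.4935 -0.2001  0.0486] yaw(bar) 1.79 tilt [-3.e-03  6.e-04 -1.e+00] F [-5.36 -0.56  3.34] w 0.5 delta [ 0.53  0.01 -0.65] turn -0.01
[9, 9, 8, 8, 9, 6, 8, 8, 9, 8, 7, 7, 8, 9, 9, 8, 23, 79, 78, 77, 78, 78, 77, 69, 55, 55, 67, 141, 141, 139, 142, 143, 142, 139, 140, 140, 142, 144, 145, 144, 140]
```

Call:
jog_arm(deltas=[[[0,0,0,-0.05,0],[0,0,0,-0.08,0],[0,0,0,-0.08,0],[0,0,0,-0.08,0]]])

```text
time: 21.05
eef_pos: [0.4936, -0.2001, 0.0486]
orientation: [-0.706, -0.011, 0.709, -0.011]
wrist_force: [-7.0, -0.2, 5.3]
width: 0.006
```

Solid: the force rises and nothing moves. I'll retreat, then lift.

Call:
jog_arm(deltas=[[[0,0,0,0.2,0],[0,0,0,0.6,0],[0,0,0,1.5,0],[0,0,0,3,0],[0,-1,0,4,0],[0,-4,0,4,0],[0,-8,0,4,0],[0,-11,0,4,0],[0,-12,0,4,0],[0,-12,0,4,0],[0,-12,0,4,0],[0,-12,0,4,0]]])

```text
time: 22.25
eef_pos: [0.4552, -0.201, 0.1675]
orientation: [-0.706, -0.012, 0.708, -0.011]
wrist_force: [-0.1, -0.1, -0.2]
width: 0.005
```

```bash
python3 r.py
python3 - <<'E'
from h import *
im=cv2.imread('pics/cur.png');cv2.imwrite('pics/z.png',cv2.resize(im[130:290,200:440],None,fx=3,fy=3,interpolation=cv2.INTER_CUBIC))
E
```

```text
t 22.3 pos [ 0.4552 -0.2011  0.1675] yaw(bar) 1.82 tilt [-0.0025  0.001  -1.    ] F [-0.16  0.05 -0.16] w 0.3 delta [12.41  0.05 -4.51] turn 0.02
[9, 8, 9, 9, 7, 10, 8, 9, 11, 10, 8, 8, 9, 9, 9, 9, 19, 56, 56, 56, 55, 55, 53, 54, 55, 55, 54, 53, 53, 53, 54, 54, 53, 54, 52, 53, 54, 68, 143, 142, 138]
```

View pics/z.png

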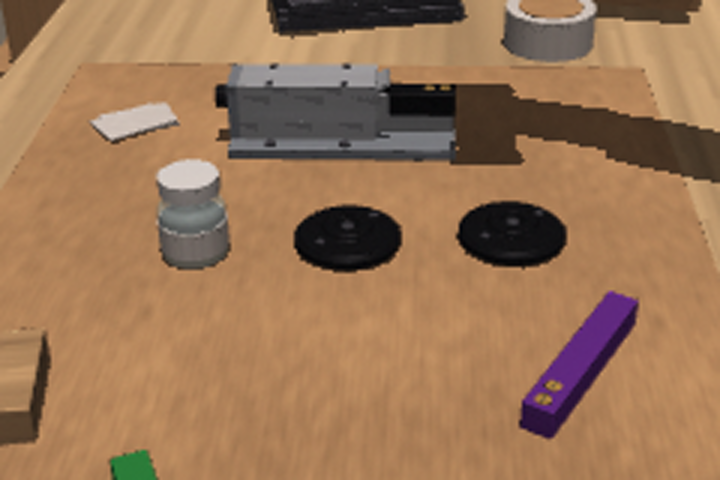

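The bar sits in the gauge, its rear end still at column ~351, so there was no spring-back. The covers and jar are undisturbed. Handing in.

```bash
python3 -c "
from h import *
print(close_job())"
```

```text
the job is handed in; nothing more can be done
None
```

The bar is in the gauge channel, plain end first and against what I take to be the stop. I handed the job in at about 22 s, with the gripper clear of everything.

- **What I did:** I gripped the bar near its middle, carried it to the gauge and started it about 35 mm into the channel. I then regripped it near the rear to slide it further. For the last part I let go and pushed the rear face with closed fingers.
- **One thing went wrong:** while gripped near the rear, the bar jammed at about 48 mm depth, with about 8 N along the channel and 9 N upward on the tool. I did not find the exact cause. I released it, and it slid on past that point at about 1 N when pushed from behind.
- **Reaching the stop:** it came up firm at about 73 mm by my estimate, within the 57–87 mm range. Backing off and pushing again at another height stopped at the same place. Pushes of 6–8 N, well under the 14 N limit, did not move it.
- **Last checks:** after I withdrew, the rear end had not moved back in the side camera. The covers and the jar looked undisturbed.
- **Not confirmed:** the feeler and the stop clutch could not be read, so "home" rests on the force and position readings alone.

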